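# Right the fallen sample bottle

### The arm

A 6-joint arm with a two-finger parallel gripper is mounted at the origin on the work surface. World frame = base frame: x ahead of the robot, y to its left, z up, the work surface at z = 0. Lengths are in m, angles in rad, forces in N, time in s.
With the tool pointing down it reaches from about 0.375 to 0.975 m from the base axis. Payload 3.8 kg.
Tool frame: the origin (TCP) lies midway between the tips of the shut fingers; the grasp point (between the pads) lies 19 mm behind it; x points along the fingers, y is the direction in which the jaws open and shut, and the axes are right-handed (so a half turn about x gives the same grasp; the last joint's range is limited). The gripper opens to 85 mm and grips with 20 to 120 N. Pads are 22 mm wide; open, the fingers measure 114 mm over their backs; the gripper's body (76 mm by 85 mm) begins 54 mm behind the grasp point. The pads swing forward as they close: fully open they stand 13 mm farther back than shut.
Start: joints at [1.103, 0.264, 1.604, -0, 1.274, -0.037], TCP at [0.282, 0.613, 0.231] pointing down, gripper open.
Joint ranges: [-2.63, 2.63], [-0.94, 2.18], [0.31, 2.57], [-1.31, 4.45], [0, 2.66], [-2.55, 2.55]. Speed limits (rad/s): [2.57, 2.57, 3.14, 3.14, 3.14, 3.14].

### API

Orientations are given as a unit quaternion [w, x, y, z].
In Python, from rig import status, capture, ticket gives the robot as it stands.
- The arm moves only by the tool send_rows, never from a script. Its argument "series" is a list that holds one entry, the list of rows, each a list of 7 numbers: the opening in per cent of the stroke, from 0 (shut) to 100 (fully open), then the shift along the world's x, y, z in mm, then the turn, a rotation vector about the world's x, y, z in degrees. In form: [[[grip, dx, dy, dz, rx, ry, rz], ...]]. A call has 1 to 20 rows; each row is the pose to reach, as a shift and turn from the pose commanded when the call began; what a row does not reach only later rows make up. A row lasts 1/10 s, in which the tool goes at most 50 mm and 8.59 degrees, less where a joint would pass 70% of its speed; a pose out of reach is approached as far as the arm can. A call with a gripper value outside its range is refused whole. The fingers move at their own pace and stop on an object; "squeeze" is the grip in N (left out, the last holds). Time passes only in rows, so rows that repeat a pose let the fingers close. It gives the time, the measured TCP pose, the force and the opening at its end, in the units of the state.
- status.observe(): the state, without advancing time (a new reading comes with each control period).
- capture(name): name is "scene" or "top" or "wrist"; returns a dict with "image" (400x640x3 uint8, red, green, blue), "fx", "fy", "cx", "cy" (pixels), "origin" and "orientation" of the camera in the world; the wrist camera has in their place "tool_from_camera" (4x4, takes a point from camera to tool coordinates, whose origin is the TCP and whose axes are the tool frame's). Camera axes: x right, y down, z forward; pixel columns grow to the right and rows downward; lengths in m; the calibration is good to about 2 mm. A picture is of the moment at which its call begins: read the wrist's pose just before it. There is no depth.
- ticket.job_done(): hands the job in, once; it reports no verdict.
The state is a dict: "clock": time; "qpos": joint angles; "qd": joint speeds; "tau": joint torques, N m; "ee_pos": TCP position; "ee_rot": TCP orientation; "ft_force": force on the tool from outside, world axes, zero at the start; "wrist_torque": the same for the moment, N m; "finger_gap": opening from 0.0 (shut) to 1.0 (fully open).
Only numpy, scipy, OpenCV 4.12 (cv2) and the standard library are available. Lean on these libraries where they do the work, as an engineer would, in place of code of your own. Each camera call takes 0.05 s, during which the arm holds its last target.

### The job

The blue-capped sample bottle has been knocked over on the water-testing bench. Pick it up and stand it upright, cap up, inside the empty one of the two round bottle rests, lowering it in rather than dropping it. Leave the red-capped bottle, the two dropper bottles and the amber vial standing where they are.

Things in the scene. Friction and masses are not known exactly. Their poses are not given: they have to be found in the camera images.
- sample: white plastic sample bottle with blue label band and blue cap, lying on its side on the bench at the start, about 0.12 kg. Round body 42 mm in diameter from the underside to 72 mm up, shoulder to 84 mm, cap 29 mm in diameter from 83 to 105 mm (the overall height). Origin: centre of its underside; +z runs along the bottle from underside to cap.
- rest_free_floor (a point): centre of the floor inside the EMPTY bottle rest, on top of its base plate, 5 mm above the bench. The rest is a dark steel disc 88 mm in diameter and 5 mm thick, fixed to the bench, carrying a steel ring of inner diameter 60 mm, outer diameter 72 mm, 12 mm high (rim 17 mm above the bench). z up.
- rest_taken_floor (a point): the same point of the other, identical rest, in which the red-capped bottle stands
- neighbour: bystander: bottle identical to the sample bottle but with red label band and red cap, standing upright in the other rest. Origin: centre of its underside, z up.
- dropper_orange: bystander: small white dropper bottle with pointed orange cap, 28 mm in diameter, 68 mm tall, standing on the bench. Origin: centre of its underside.
- dropper_green: bystander: small white dropper bottle with pointed green cap, 28 mm in diameter, 68 mm tall, standing on the bench. Origin: centre of its underside.
- vial: bystander: amber glass vial with black cap, 23 mm in diameter, 52 mm tall, standing on the bench. Origin: centre of its underside.

How it is judged:
By the outcome, as a careful person would: the job done as asked, in the order asked, and still so for the second after the job is handed in, with the robot touching nothing.
It also fails if it takes over 45 s, if anything falls off the work surface, if the arm or the gripper's body presses on something with over 40 N, if the wrist force passes 120 N, or if a joint passes its speed limit or range.

## Working session

There is one attempt and no reset: what is moved stays moved. The work goes in short steps, Python scripts to look and compute and a tool call to move; the robot and the scene stay as the last step left them, time stands still between calls to the robot, and variables do not carry over. Pictures are saved under pics/ and viewed, and the job is handed in when it is done.

Besides the shell and the picture viewer there is one more tool, called as a command line: name --argument value ..., lists and objects as JSON in quotes. send_rows: Moves the arm, as the interface text tells. Its arguments: {"type":"object","properties":{"series":{"type":"array"},"squeeze":{"type":"number"}},"required":["series"]}

```bash
ls; mkdir -p pics; python3 - <<'E'
from rig import status,capture
import cv2
s=status.observe();print(s)
for n in("scene","top","wrist"):
    c=capture(n);cv2.imwrite(f"pics/{n}0.png",c["image"][:,:,::-1]);c.pop("image");print(n,c)
E
```

```text
pics
{'clock': 0.0, 'qpos': array([ 1.10309409e+00,  2.64786792e-01,  1.60540870e+00,  1.73897505e-05,
        1.27368175e+00, -3.69067949e-02]), 'qd': array([ 0.00136221,  0.00170568, -0.00018772, -0.00011145,  0.00031636,
       -0.00133541]), 'tau': array([-8.20067180e-04, -5.15118134e+01, -3.67310643e+01,  1.65000561e-04,
        1.31301544e-02, -1.17035844e-05]), 'ee_pos': array([0.28154114, 0.61266394, 0.22992062]), 'ee_rot': array([ 0.69055841,  0.15035514,  0.69097307, -0.15191651]), 'ft_force': array([-0.05058304, -0.11415335, -0.42545314]), 'wrist_torque': array([ 0.00027837,  0.00744981, -0.03194813]), 'finger_gap': 1.0020863304361596}
scene {'fx': 391.698195087277, 'fy': 391.698195087277, 'cx': 313.92262443743334, 'cy': 202.35620265965832, 'origin': array([1.14366213, 0.1227136 , 0.66932686]), 'orientation': array([-0.22248075,  0.5875465 ,  0.72778596, -0.27498913])}
top {'fx': 467.4477444294122, 'fy': 467.4477444294122, 'cx': 324.13271282238196, 'cy': 197.32895419557406, 'origin': array([0.53944965, 0.01386576, 1.05272256]), 'orientation': array([-0.02127694,  0.71326987, -0.70021937,  0.02205049])}
wrist {'fx': 300.37607368208637, 'fy': 300.37607368208637, 'cx': 315.13906387917194, 'cy': 201.30367920149234, 'tool_from_camera': array([[ 2.93066281e-04, -2.94450363e-01,  9.55666730e-01,
        -1.42629374e-01],
       [ 9.99999150e-01,  1.30050008e-03,  9.40355924e-05,
        -1.73385672e-04],
       [-1.27053347e-03,  9.55665890e-01,  2.94450494e-01,
        -7.45041323e-02],
       [ 0.00000000e+00,  0.00000000e+00,  0.00000000e+00,
         1.00000000e+00]])}
```

View pics/scene0.png

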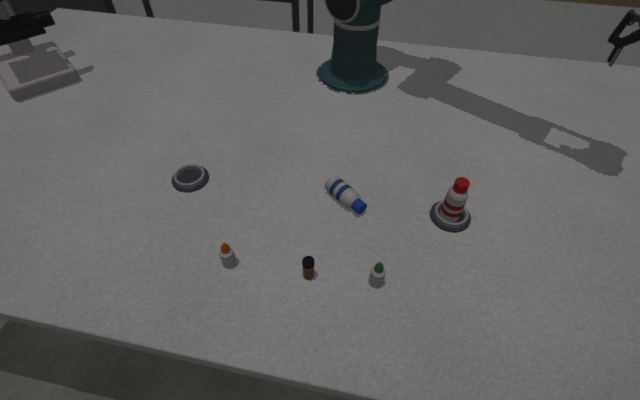

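View pics/top0.png

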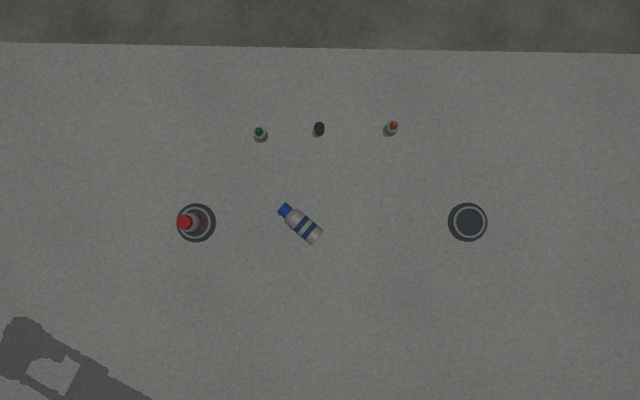

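View pics/wrist0.png

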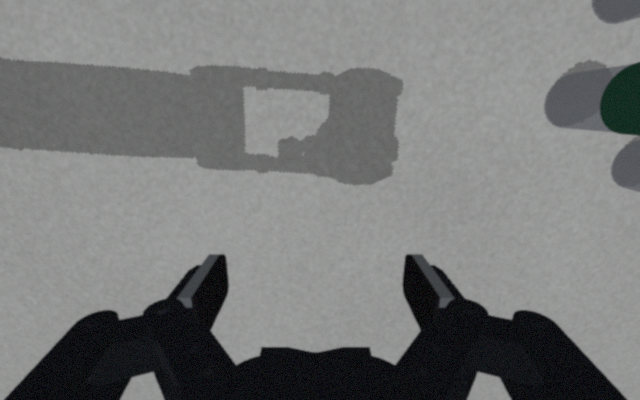

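The sample lies with its cap at top-view (285,210) and its base at about (317,238). The empty rest is at (468,222) and the red bottle at (190,222). The droppers and vial are at row ~130, clear of the work area. Next I'll measure positions.

```bash
cat >h.py <<'E'
import numpy as np,cv2
from scipy.spatial.transform import Rotation as R
def rot(q): return R.from_quat([q[1],q[2],q[3],q[0]])
def ray(c,u,v):
    d=np.array([(u-c["cx"])/c["fx"],(v-c["cy"])/c["fy"],1.]); return np.array(c["origin"]),rot(c["orientation"]).apply(d)
def onz(c,u,v,z):
    o,d=ray(c,u,v); return o+d*(z-o[2])/d[2]
def cents(m,amin=20):
    n,l,s,ce=cv2.connectedComponentsWithStats(m.astype(np.uint8))
    return [(ce[i].round(1),s[i]) for i in range(1,n) if s[i][4]>=amin]
E
python3 - <<'E'
from h import *
from rig import capture
for n in("top","scene"):
    c=capture(n);im=c["image"];hsv=cv2.cvtColor(im,cv2.COLOR_RGB2HSV);H,S,V=cv2.split(hsv)
    print(n)
    b=(H>100)&(H<130)&(S>110)
    for ce,s in cents(b,8): print("blue",ce,s,onz(c,*ce,.021).round(4))
    if n=="top":
        w=im[195:255,270:335];bg=np.median(w.reshape(-1,3),axis=0);print(bg)
        m=np.zeros(V.shape,bool);d=np.abs(w.astype(int)-bg).max(2);m[195:255,270:335]=d>18
        big=max(cents(m),key=lambda t:t[1][4]);print(big)
        pts=np.argwhere(m)[:,::-1]
        P=np.array([onz(c,u,v,.021)[:2] for u,v in pts]);
        print(cv2.minAreaRect((P*1000).astype(np.float32)),len(pts))
        cv2.imwrite("pics/m.png",cv2.resize(np.hstack([w[:,:,::-1],np.repeat(m[195:255,270:335,None]*255,3,2).astype(np.uint8)]),None,fx=5,fy=5))
        r=slice(190,260)
        for nm,(x0,x1) in dict(free=(440,500),taken=(165,225)).items():
            g=V[190:255,x0:x1]; dk=np.zeros(V.shape,bool); dk[190:255,x0:x1]=g<0.8*np.median(V[150:180,x0:x1])
            k=max(cents(dk),key=lambda t:t[1][4]); 
            cn,_=cv2.findContours(dk.astype(np.uint8),cv2.RETR_EXTERNAL,cv2.CHAIN_APPROX_NONE);q=max(cn,key=cv2.contourArea)
            e=cv2.fitEllipse(q);print(nm,k,e,onz(c,*e[0],.004).round(4), e[1][0]/c["fx"]*1.05)
    else:
        for x0,x1,y0,y1 in[(160,220,150,205)]:
            g=np.zeros(V.shape,bool);g[y0:y1,x0:x1]=V[y0:y1,x0:x1]<0.75*np.median(V[100:150,x0:x1])
            cn,_=cv2.findContours(g.astype(np.uint8),cv2.RETR_EXTERNAL,cv2.CHAIN_APPROX_NONE);q=max(cn,key=cv2.contourArea)
            e=cv2.fitEllipse(q);print(e,onz(c,*e[0],.004).round(4))
E
```

```text
top
blue [284.3 209.6] [278 203  14  15 118] [0.574  0.1007 0.021 ]
blue [300.9 223.5] [295 216  13  15  71] [0.544  0.0634 0.021 ]
blue [308.7 230.2] [302 223  14  15  73] [0.5296 0.046  0.021 ]
[109. 110. 107.]
(array([298.1, 221.9]), array([277, 202,  46,  43, 550], dtype=int32))
((547.414794921875, 68.96961975097656), (105.34732055664062, 44.774051666259766), 51.187320709228516) 551
free (array([469.1, 221.7]), array([456, 208,  27,  28, 594], dtype=int32)) ((467.2476501464844, 221.89581298828125), (38.35529708862305, 39.22871017456055), 112.7762222290039) [ 0.5546 -0.3085  0.004 ] 0.08615521718307427
taken (array([197.9, 222.7]), array([176, 203,  41,  40, 935], dtype=int32)) ((196.8223876953125, 222.52023315429688), (37.38266372680664, 39.0308952331543), 13.416422843933105) [0.542  0.2973 0.004 ] 0.08397044884890714
scene
blue [334.6 185.1] [330 179  13  15  57] [0.5225 0.038  0.021 ]
blue [341.4 190.5] [336 185  14  14  61] [0.536 0.056 0.021]
blue [358.3 205.7] [351 199  15  15 153] [0.5732 0.0998 0.021 ]
((188.25888061523438, 174.2557373046875), (16.596445083618164, 26.154199600219727), 76.62733459472656) [ 0.5451 -0.3165  0.004 ]
```

View pics/m.png

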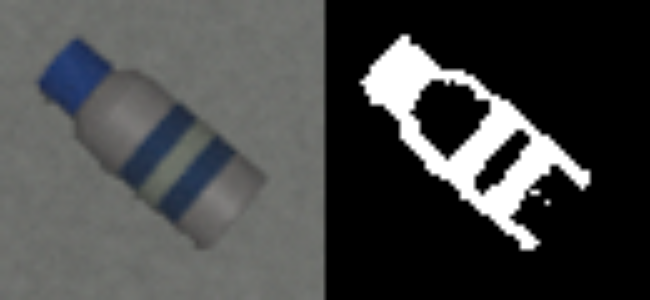

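```bash
cat >>h.py <<'E'
def ori(a_deg,tilt):
    # tool orientation at grasp of lying bottle w/ axis heading a
    t=np.radians(a_deg);a=np.array([np.cos(t),np.sin(t),0]);y=np.array([np.sin(t),-np.cos(t),0])
    T=np.radians(tilt);d=-np.array([0,0,1])*np.cos(T)-a*np.sin(T)
    return R.from_matrix(np.c_[d,y,np.cross(d,y)])
def delta(s,Rt,p):
    r=(Rt*rot(s["ee_rot"]).inv()).as_rotvec(degrees=True)
    return (1000*(np.array(p)-s["ee_pos"])).round(1),r.round(2)
E
python3 - <<'E'
from h import *
from rig import status
s=status.observe();Rt=ori(51,20);d=Rt.as_matrix()[:,0]
g=np.array([.547,.0686,.022]);tcp=g+.019*d;print(tcp)
print(delta(s,Rt,tcp+[0,0,.12]))
E
```

```text
[0.54291044 0.06354981 0.00414584]
(array([ 261.2, -549.5, -106.5]), array([ -22.41,   -5.31, -103.11]))
```

send_rows --series '[[[100,261.2,-549.5,0,-22.41,-5.31,-103.11],[100,261.2,-549.5,0,-22.41,-5.31,-103.11],[100,261.2,-549.5,0,-22.41,-5.31,-103.11],[100,261.2,-549.5,0,-22.41,-5.31,-103.11],[100,261.2,-549.5,0,-22.41,-5.31,-103.11],[100,261.2,-549.5,0,-22.41,-5.31,-103.11],[100,261.2,-549.5,0,-22.41,-5.31,-103.11],[100,261.2,-549.5,0,-22.41,-5.31,-103.11],[100,261.2,-549.5,0,-22.41,-5.31,-103.11],[100,261.2,-549.5,0,-22.41,-5.31,-103.11],[100,261.2,-549.5,0,-22.41,-5.31,-103.11],[100,261.2,-549.5,0,-22.41,-5.31,-103.11],[100,261.2,-549.5,0,-22.41,-5.31,-103.11],[100,261.2,-549.5,0,-22.41,-5.31,-103.11],[100,261.2,-549.5,0,-22.41,-5.31,-103.11],[100,261.2,-549.5,0,-22.41,-5.31,-103.11]]]'

```text
clock: 1.85
ee_pos: [0.5424, 0.0653, 0.2313]
ee_rot: [-0.354, -0.517, -0.248, 0.739]
ft_force: [0.6, -0.0, -0.3]
finger_gap: 1.0
```

```bash
python3 - <<'E'
from h import *
from rig import status,capture
s=status.observe();print(s["clock"],s["qpos"].round(3),s["ee_pos"]);Rt=ori(51,20);d=Rt.as_matrix()[:,0]
g=np.array([.547,.0686,.022]);tcp=g+.019*d
print(delta(s,Rt,tcp+[0,0,.08]),delta(s,Rt,tcp))
c=capture("wrist");im=c["image"].copy()
T=c["tool_from_camera"];Rw=rot(s["ee_rot"]).as_matrix()
# project expected points
a=np.array([np.cos(np.radians(51)),np.sin(np.radians(51)),0])
for k in(0,94/1000,.052,.105):
  p=g+a*(k-.052);p[2]=.021
  pt=Rw.T@(p-s["ee_pos"]);pc=np.linalg.inv(T)@np.r_[pt,1];u=pc[0]/pc[2]*c["fx"]+c["cx"];v=pc[1]/pc[2]*c["fy"]+c["cy"];print(u,v)
  cv2.circle(im,(int(u),int(v)),4,(255,0,255),1)
cv2.imwrite("pics/w1.png",im[:,:,::-1])
E
```

```text
1.85 [ 0.211  0.206  1.714 -0.218  1.499  0.935] [0.54241992 0.06527266 0.23128917]
(array([   0.5,   -1.7, -147.1]), array([-0.  ,  0.02, -0.18])) (array([   0.5,   -1.7, -227.1]), array([-0.  ,  0.02, -0.18]))
315.44877238852445 150.39951989972803
315.9197735733016 64.99385069628312
315.6888756737628 106.86208853757377
315.98689489073587 52.822881241087885
```

View pics/w1.png

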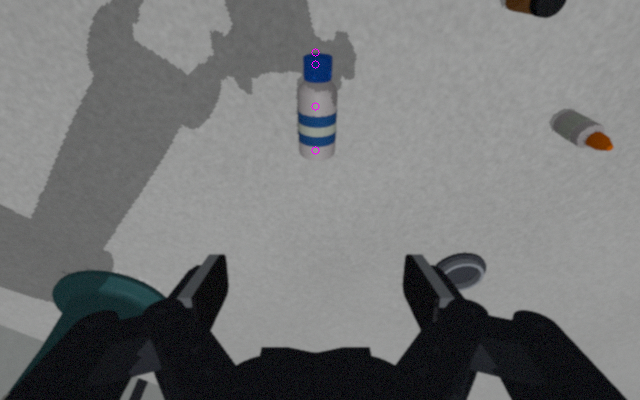

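send_rows --series '[[[100,0.5,-1.7,-40,0,0,-0.2],[100,0.5,-1.7,-85,0,0,-0.2],[100,0.5,-1.7,-125,0,0,-0.2],[100,0.5,-1.7,-155,0,0,-0.2],[100,0.5,-1.7,-180,0,0,-0.2],[100,0.5,-1.7,-200,0,0,-0.2],[100,0.5,-1.7,-215,0,0,-0.2],[100,0.5,-1.7,-222,0,0,-0.2],[100,0.5,-1.7,-226,0,0,-0.2],[100,0.5,-1.7,-226,0,0,-0.2]]]'

```text
clock: 2.9
ee_pos: [0.5438, 0.0625, 0.0056]
ee_rot: [-0.352, -0.518, -0.246, 0.74]
ft_force: [-0.4, 1.1, -0.3]
finger_gap: 1.001
```

```bash
python3 - <<'E'
from h import *
from rig import status,capture
c=capture("wrist");cv2.imwrite("pics/w2.png",c["image"][:,:,::-1])
E
```

```text
(no output)
```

View pics/w2.png

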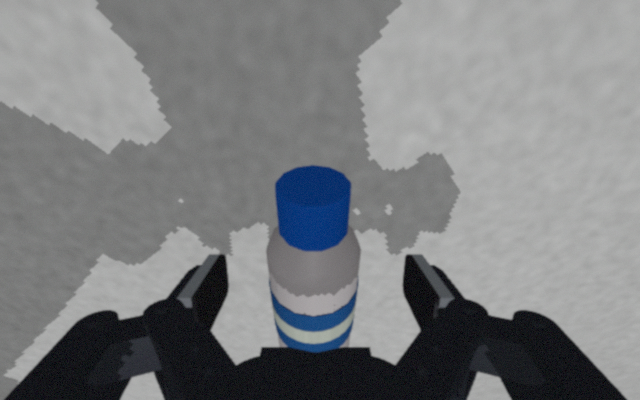

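The bottle is centred at about u=313 between pads that span u=225–405, and the cap points away from the gripper. I'll close on it.

send_rows --series '[[[40,0,0,0,0,0,0],[40,0,0,0,0,0,0],[30,0,0,0,0,0,0],[30,0,0,0,0,0,0],[30,0,0,0,0,0,0],[30,0,0,0,0,0,0],[30,0,0,0,0,0,0],[30,0,0,0,0,0,0],[30,0,0,0,0,0,0],[30,0,0,0,0,0,0]]]' --squeeze 40

```text
clock: 3.95
ee_pos: [0.5441, 0.0622, 0.006]
ee_rot: [-0.352, -0.519, -0.246, 0.74]
ft_force: [-0.2, 0.5, 5.9]
finger_gap: 0.479
```

send_rows --series '[[[30,0,0,8,0,0,0],[30,0,0,20,0,0,0],[30,0,0,50,0,0,0],[30,0,0,90,0,0,0],[30,0,0,130,0,0,0],[30,0,0,170,0,0,0],[30,0,0,180,0,0,0],[30,0,0,180,0,0,0]]]'

```text
clock: 4.75
ee_pos: [0.5451, 0.0624, 0.1878]
ee_rot: [-0.352, -0.52, -0.245, 0.738]
ft_force: [0.5, 0.6, -1.7]
finger_gap: 0.477
```

```bash
python3 - <<'E'
from h import *
from rig import status,capture
c=capture("wrist");cv2.imwrite("pics/w3.png",c["image"][:,:,::-1])
s=status.observe();print(s["qpos"].round(3),s["ft_force"])
# target: bottle upright over rest: rotate by 90 about a x z
t=np.radians(51);a=np.array([np.cos(t),np.sin(t),0]);ax=np.cross(a,[0,0,1]);print("axis90",ax*90)
c=capture("top");im=c["image"];V=im.max(2)
cv2.imwrite("pics/rest.png",cv2.resize(im[190:255,435:500,::-1],None,fx=8,fy=8,interpolation=cv2.INTER_NEAREST))
c2=capture("scene");im=c2["image"]
cv2.imwrite("pics/rest2.png",cv2.resize(im[150:205,155:225,::-1],None,fx=8,fy=8,interpolation=cv2.INTER_NEAREST))
E
```

```text
[ 0.206  0.241  1.758 -0.22   1.419  0.954] [ 0.62648295  0.07679258 -3.00659439]
axis90 [ 69.94313653 -56.63883519   0.        ]
```

View pics/w3.png

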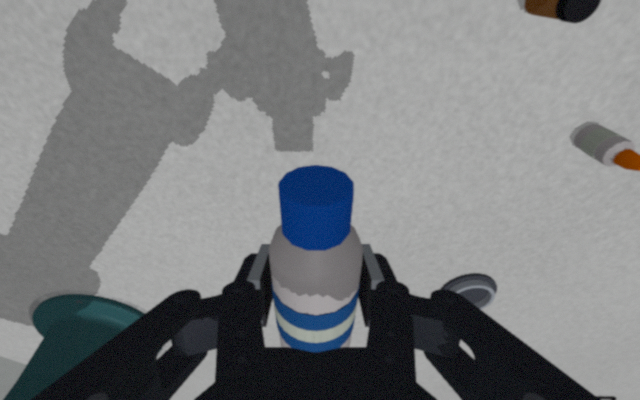

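View pics/rest.png

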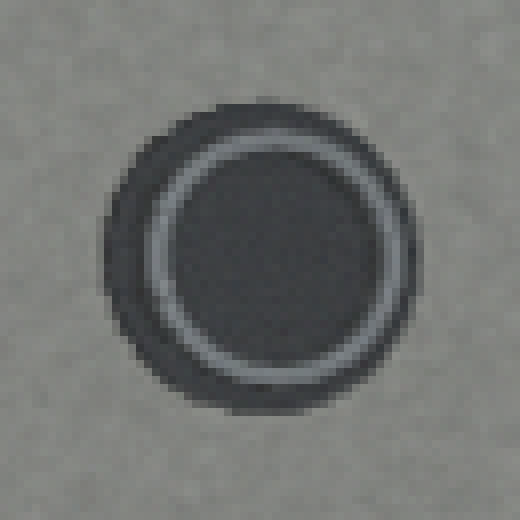

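View pics/rest2.png

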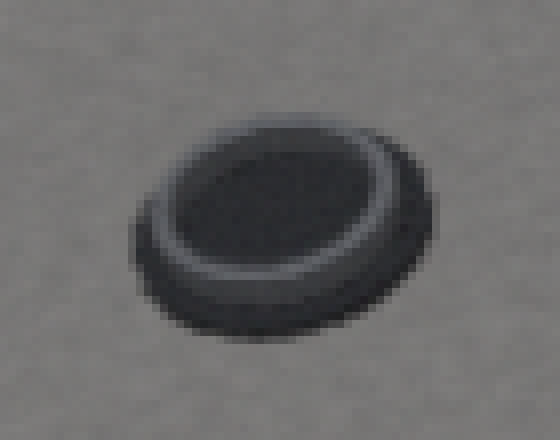

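```bash
python3 - <<'E'
from h import *
from rig import status,capture
c=capture("top");print(onz(c,469.2,221.6,.017),onz(c,467.3,221.6,.004))
c=capture("scene");print(onz(c,189.25,174.1,.017))
s=status.observe()
Rt=ori(51,20);f=R.from_rotvec(np.array([69.943,-56.639,0]),degrees=True)*Rt
d=f.as_matrix()[:,0];print(d)
# bottle underside in tool frame from grasp-time pose
a=np.array([np.cos(np.radians(51)),np.sin(np.radians(51)),0])
g0=np.array([.547,.0686,.021]);u0=g0-.052*a
Rg=rot([-0.352,-0.519,-0.246,0.74]); pg=np.array([.5441,.0622,.006])
ut=Rg.inv().apply(u0-pg);at=Rg.inv().apply(a);print("underside tool",ut,"axis tool",at)
rest=np.array([.553,-.309,.005])
for h in(.09,):
  p=rest+[0,0,h]-f.apply(ut);print(p,delta(s,f,p))
E
```

```text
[ 0.55512969 -0.30879127  0.017     ] [ 0.55524796 -0.30858038  0.004     ]
[ 0.55583843 -0.30588511  0.017     ]
[ 0.59137009  0.7302764  -0.34202018]
underside tool [ 0.00132036 -0.00161772  0.04761237] axis tool [-0.34115827 -0.00302605 -0.940001  ]
[ 0.56372443 -0.2983269   0.14019259] (array([  21.8, -360.1,  -42.5]), array([ 6.996e+01, -5.696e+01,  4.000e-02]))
```

send_rows --series '[[[30,24,-359,0,69.96,-56.96,0],[30,24,-359,0,69.96,-56.96,0],[30,24,-359,0,69.96,-56.96,0],[30,24,-359,0,69.96,-56.96,0],[30,24,-359,0,69.96,-56.96,0],[30,24,-359,0,69.96,-56.96,0],[30,24,-359,0,69.96,-56.96,0],[30,24,-359,0,69.96,-56.96,0],[30,24,-359,0,69.96,-56.96,0],[30,24,-359,0,69.96,-56.96,0],[30,24,-359,0,69.96,-56.96,0],[30,24,-359,0,69.96,-56.96,0],[30,24,-359,0,69.96,-56.96,0],[30,24,-359,0,69.96,-56.96,0],[30,24,-359,0,69.96,-56.96,0]]]'

```text
clock: 6.5
ee_pos: [0.5685, -0.2967, 0.1871]
ee_rot: [0.076, 0.89, 0.423, -0.156]
ft_force: [0.2, -0.1, -0.7]
finger_gap: 0.474
```

```bash
python3 - <<'E'
from h import *
from rig import status,capture
s=status.observe();print(s["qpos"].round(3),s["ee_pos"],s["ft_force"],s["finger_gap"])
Rn=rot(s["ee_rot"]);u=s["ee_pos"]+Rn.apply([.0013,-.0016,.0476]);print("underside",u,"axis",Rn.apply([-.341,-.003,-.940]))
I=[]
for n in("scene","top"):
    c=capture(n);im=c["image"][:,:,::-1]
    I.append(cv2.resize(im[90:240,120:290] if n=="scene" else im[130:280,390:560],None,fx=2.3,fy=2.3))
cv2.imwrite("pics/p1.png",np.hstack(I))
c=capture("wrist");cv2.imwrite("pics/w4.png",c["image"][:,:,::-1])
E
```

```text
[-1.027  0.511  1.824  1.087  1.563 -0.827] [ 0.56847692 -0.2966683   0.1870914 ] [ 0.22193236 -0.07374598 -0.72430128] 0.473509360294652
underside [ 0.55787907 -0.30738749  0.14189412] axis [-0.00484109  0.00371756  0.99992637]
```

View pics/p1.png

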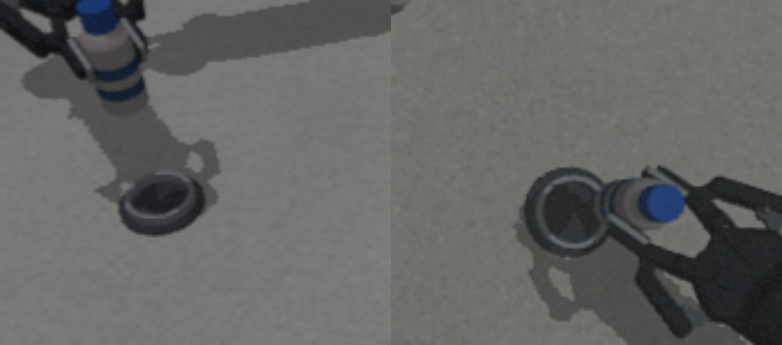

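View pics/w4.png

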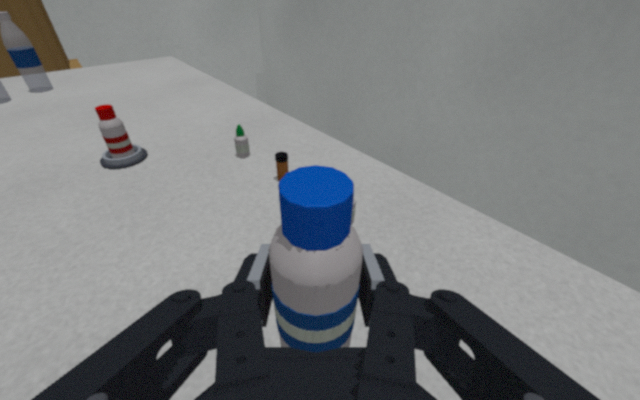

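```bash
cat >>h.py <<'E'
def tri(c1,p1,c2,p2):
    o1,d1=ray(c1,*p1);o2,d2=ray(c2,*p2);d1/=np.linalg.norm(d1);d2/=np.linalg.norm(d2)
    t=np.linalg.lstsq(np.c_[d1,-d2],o2-o1,rcond=None)[0];a=o1+t[0]*d1;b=o2+t[1]*d2
    return (a+b)/2,np.linalg.norm(a-b)
E
python3 - <<'E'
from h import *
from rig import status,capture
C={}
for n in("scene","top"):
    c=capture(n);hsv=cv2.cvtColor(c["image"],cv2.COLOR_RGB2HSV);H,S,V=cv2.split(hsv)
    L=cents((H>100)&(H<130)&(S>110),8);print(n,L);C[n]=c
    for ce,_ in L: print(onz(c,*ce,.236),onz(c,*ce,.247))
E
```

```text
scene [(array([161.8,  95.4]), array([153,  87,  18,  18, 245], dtype=int32)), (array([171.1, 121.1]), array([162, 115,  18,  10,  78], dtype=int32)), (array([172.9, 130.1]), array([163, 125,  19,   9,  66], dtype=int32))]
[ 0.56120246 -0.30480601  0.236     ] [ 0.57598819 -0.29395343  0.247     ]
[ 0.63292389 -0.25076583  0.236     ] [ 0.64588898 -0.24128506  0.247     ]
[ 0.6562391  -0.23611464  0.236     ] [ 0.66861233 -0.22700579  0.247     ]
top [(array([507.2, 218.1]), array([498, 210,  20,  17, 256], dtype=int32))]
[ 0.55914529 -0.30697374  0.236     ] [ 0.55888002 -0.30265252  0.247     ]
```

send_rows --series '[[[30,-3,-1,-25,0,0,0],[30,-3,-1,-55,0,0,0],[30,-3,-1,-80,0,0,0],[30,-3,-1,-95,0,0,0],[30,-3,-1,-105,0,0,0],[30,-3,-1,-110,0,0,0],[30,-3,-1,-110,0,0,0]]]'

```text
clock: 7.45
ee_pos: [0.5647, -0.298, 0.0753]
ee_rot: [0.073, 0.89, 0.423, -0.155]
ft_force: [0.4, -0.8, -1.1]
finger_gap: 0.477
```

```bash
python3 - <<'E'
from h import *
from rig import status,capture
s=status.observe();print(s["qpos"].round(3),s["ee_pos"],s["ft_force"],s["finger_gap"])
Rn=rot(s["ee_rot"]);u=s["ee_pos"]+Rn.apply([.0013,-.0016,.0476]);print("underside",u,"axis",Rn.apply([-.341,-.003,-.940]))
I=[]
for n in("scene","top"):
    c=capture(n);im=c["image"][:,:,::-1]
    hsv=cv2.cvtColor(c["image"],cv2.COLOR_RGB2HSV);H,S,V=cv2.split(hsv)
    for ce,_ in cents((H>100)&(H<130)&(S>110),30): print(n,ce,onz(c,*ce,u[2]+.096))
    I.append(cv2.resize(im[110:220,130:240] if n=="scene" else im[160:270,420:530],None,fx=3.5,fy=3.5))
cv2.imwrite("pics/p2.png",np.hstack(I))
E
```

```text
[-1.033  0.681  1.826  1.091  1.489 -0.977] [ 0.56471176 -0.29798284  0.07533493] [ 0.42634408 -0.76962851 -1.06764606] 0.4765249448982177
underside [ 0.55405156 -0.30848997  0.03010253] axis [-3.83075136e-03 -5.93810920e-04  9.99937484e-01]
scene [176.8 138.8] [ 0.55857669 -0.30563527  0.12610253]
scene [185.1 160.4] [ 0.61875758 -0.25907544  0.12610253]
scene [186.8 168. ] [ 0.6389401  -0.24625058  0.12610253]
top [486.2 220.5] [ 0.55627577 -0.30849511  0.12610253]
```

View pics/p2.png

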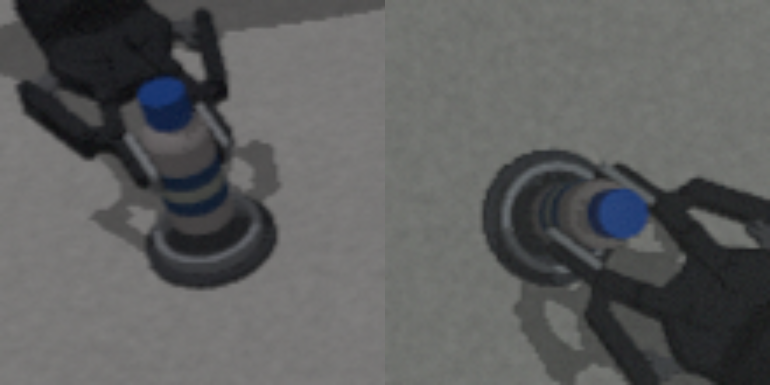

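The cap sits over the rest within 1–3 mm in both views, against about 9 mm of radial clearance. I'll lower slowly.

send_rows --series '[[[30,-1,0,-6,0,0,0],[30,-1,0,-11,0,0,0],[30,-1,0,-16,0,0,0],[30,-1,0,-19,0,0,0],[30,-1,0,-21,0,0,0],[30,-1,0,-22.5,0,0,0],[30,-1,0,-22.5,0,0,0]]]'

```text
clock: 8.25
ee_pos: [0.5635, -0.2978, 0.0529]
ee_rot: [0.073, 0.89, 0.423, -0.155]
ft_force: [-0.8, 1.0, -0.6]
finger_gap: 0.482
```

Estimated remaining gap is about 2.5 mm; creep until contact.

send_rows --series '[[[30,0,0,-0.7,0,0,0],[30,0,0,-1.3,0,0,0],[30,0,0,-1.8,0,0,0],[30,0,0,-1.8,0,0,0]]]'

```text
clock: 8.65
ee_pos: [0.5636, -0.2976, 0.0528]
ee_rot: [0.073, 0.89, 0.423, -0.154]
ft_force: [-3.8, 1.0, 6.1]
finger_gap: 0.483
```

```bash
python3 - <<'E'
from h import *
from rig import status,capture
s=status.observe();print(s["ee_pos"],s["ft_force"],s["wrist_torque"],s["finger_gap"])
Rn=rot(s["ee_rot"]);u=s["ee_pos"]+Rn.apply([.0013,-.0016,.0476]);print("underside",u,"axis",Rn.apply([-.341,-.003,-.940]))
I=[]
for n in("scene","top"):
    c=capture(n);im=c["image"][:,:,::-1]
    I.append(cv2.resize(im[110:220,130:240] if n=="scene" else im[160:270,420:530],None,fx=3.5,fy=3.5))
cv2.imwrite("pics/p3.png",np.hstack(I))
E
```

```text
[ 0.56360836 -0.29763575  0.0528194 ] [-3.75652398  0.99811017  6.10849603] [ 0.49670848 -0.10417619  0.40217104] 0.4829456251435651
underside [ 0.55306475 -0.3080874   0.00754683] axis [-0.00611858 -0.00211595  0.99992404]
```

View pics/p3.png

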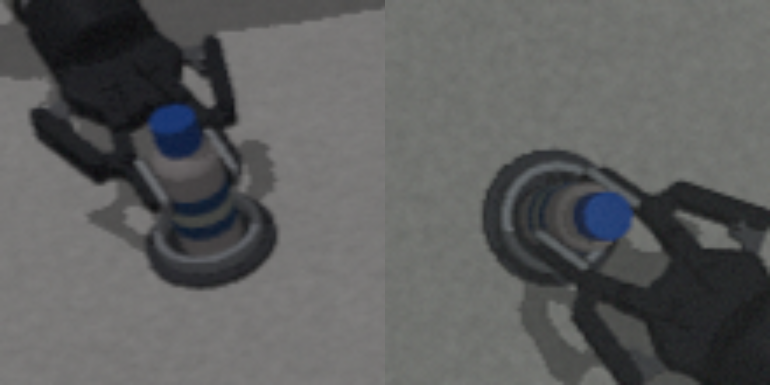

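The bottle's base is inside the ring and touching the floor with about 6 N. I'll release.

send_rows --series '[[[50,0,0,0,0,0,0],[55,0,0,0,0,0,0],[60,0,0,0,0,0,0],[75,0,0,0,0,0,0],[100,0,0,0,0,0,0],[100,0,0,0,0,0,0],[100,0,0,0,0,0,0],[100,0,0,0,0,0,0]]]'

```text
clock: 9.55
ee_pos: [0.5636, -0.2979, 0.0509]
ee_rot: [0.073, 0.89, 0.423, -0.155]
ft_force: [-0.8, -0.7, 0.4]
finger_gap: 1.001
```

```bash
python3 - <<'E'
from h import *
from rig import status,capture
I=[]
for n in("scene","top"):
    c=capture(n);im=c["image"][:,:,::-1]
    I.append(cv2.resize(im[110:220,130:240] if n=="scene" else im[160:270,420:530],None,fx=3.5,fy=3.5))
cv2.imwrite("pics/p4.png",np.hstack(I))
c=capture("wrist");cv2.imwrite("pics/w5.png",c["image"][:,:,::-1])
E
```

```text
(no output)
```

View pics/p4.png

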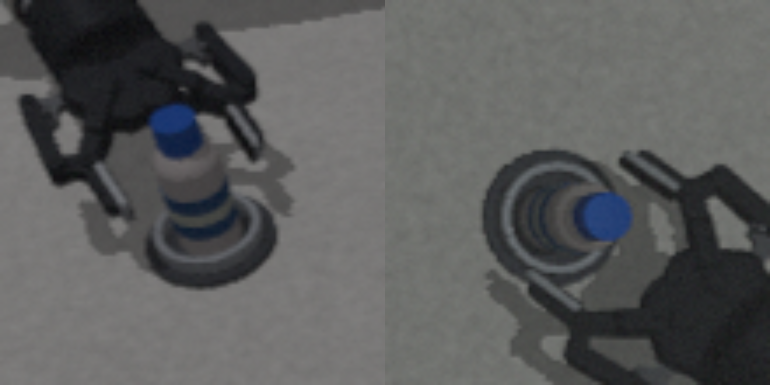

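View pics/w5.png

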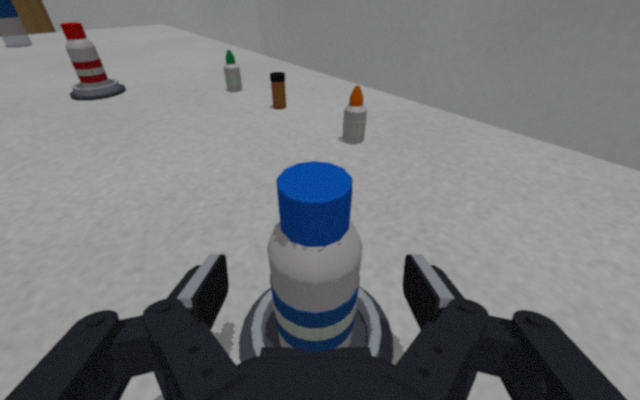

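The bottle is standing free inside the ring. I'll retract straight back along the tool axis.

send_rows --series '[[[100,-6,-7,3,0,0,0],[100,-15,-18,9,0,0,0],[100,-27,-33,16,0,0,0],[100,-41,-51,24,0,0,0],[100,-56,-70,33,0,0,0],[100,-71,-88,41,0,0,0],[100,-80,-99,46,0,0,0],[100,-80,-99,90,0,0,0],[100,-80,-99,110,0,0,0],[100,-80,-99,110,0,0,0],[100,-80,-99,110,0,0,0]]]'

```text
clock: 10.8
ee_pos: [0.4836, -0.397, 0.1613]
ee_rot: [0.075, 0.89, 0.422, -0.156]
ft_force: [0.1, 0.6, 0.0]
finger_gap: 0.998
```

```bash
python3 - <<'E'
from h import *
from rig import status,capture
for n in("scene","top"):
    c=capture(n);im=c["image"][:,:,::-1]
    hsv=cv2.cvtColor(c["image"],cv2.COLOR_RGB2HSV);H,S,V=cv2.split(hsv)
    for ce,_ in cents((H>100)&(H<130)&(S>110),30): print(n,ce,onz(c,*ce,.100))
    cv2.imwrite(f"pics/f_{n}.png",im)
s=status.observe();print(s["clock"],s["qd"].round(3),s["ft_force"])
E
```

```text
scene [179.9 146.9] [ 0.55494231 -0.30731046  0.1       ]
scene [186.8 167.8] [ 0.61412122 -0.26423517  0.1       ]
scene [189.2 174.7] [ 0.63230127 -0.25071707  0.1       ]
top [481.8 221.3] [ 0.55495663 -0.30860615  0.1       ]
10.9 [0.002 0.012 0.004 0.004 0.004 0.001] [ 0.66727279  0.27029737 -0.07979908]
```

View pics/f_scene.png

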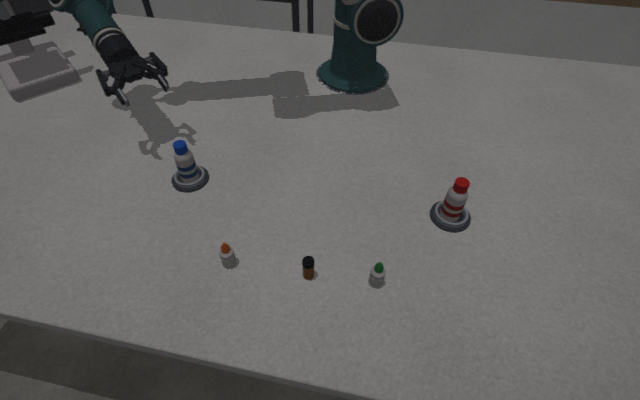

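View pics/f_top.png

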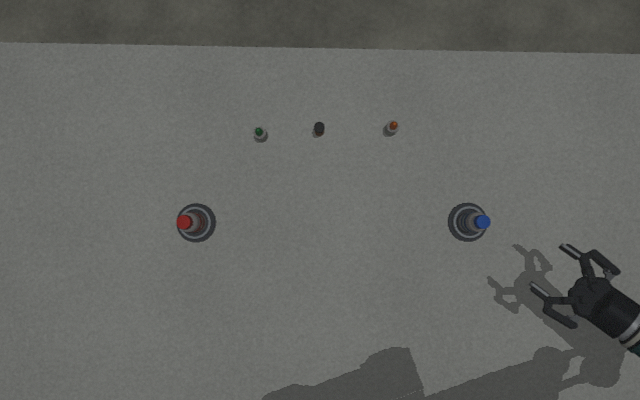

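The bottle stands upright in the free rest. Its cap is at (0.555, −0.308), matching the rest centre at (0.555, −0.308). The other items are at their original pixel positions.

```bash
python3 -c "
from rig import ticket
print(ticket.job_done())"
```

```text
the job is handed in; nothing more can be done
None
```

The blue-capped bottle is standing upright, cap up, in the empty rest, and I handed the job in at about 10.9 s. I gripped it across the body at 40 N with the tool tilted 20°, turned it upright, and lowered it until it touched the rest floor. Contact was about 6 N. I then opened the fingers and backed the arm clear.

**Last checks:**
- **Bottle position:** the top and scene cameras both put the cap within about 2 mm of the rest centre at (0.555, −0.308). The bottle looks upright inside the ring.
- **Other items:** in the final pictures the red-capped bottle, both dropper bottles and the amber vial look unmoved.
- **Forces:** the highest wrist force I read, at the end of moves, was about 7 N. The final readings were near zero, with the gripper clear.

**Disagreements:** floor contact came about 2.5 mm earlier than I had computed, probably from a small slip in the grip or calibration error. My first scene-camera estimate of the rest was off by about 10 mm because of a poor colour mask. I replaced it with a ring measurement, which agreed with the top view to 3 mm.

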